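# Find a lamp arm's balance point and poise it on the balancing post

## Robot

A 6-joint arm with a two-finger parallel gripper is mounted at the origin on the work surface. World frame = base frame: x ahead of the robot, y to its left, z up, the work surface at z = 0. Lengths are in m, angles in rad, forces in N, time in s.
With the tool pointing down it reaches from about 0.3 to 0.875 m from the base axis. Payload 6.4 kg.
Tool frame: the origin (TCP) lies at the very end of the fingers, on their centre line; the grasp point (between the pads) lies 19 mm behind it; z points along the fingers, y is the line along which they close (so a half turn about z gives the same grasp; the last joint's range is limited). The gripper opens to 85 mm and grips with 20 to 120 N. Pads are 22 mm wide; open, the fingers measure 114 mm over their backs; the gripper's body (76 mm by 85 mm) begins 54 mm behind the grasp point. The pads swing forward as they close: fully open they stand 13 mm farther back than shut.
Start: joints at [-1.31, 0.181, 1.607, -0, 1.354, -0.206], TCP at [0.259, -0.513, 0.231] pointing down, gripper open.
Joint ranges: [-2.99, 2.99], [-0.89, 2.07], [0.3, 2.58], [-1.14, 4.28], [0, 2.63], [-3.12, 3.12]. Speed limits (rad/s): [2.57, 2.57, 3.01, 3.14, 3.14, 3.14].

## Interface

Orientations are given as a unit quaternion [w, x, y, z].
In Python, from bench import ctrl gives the robot as it stands.
- The arm moves only by the tool jog_arm, never from a script. Its argument "series" is a list that holds one entry, the list of rows, each a list of 7 numbers: the shift along the tool's x, y, z in mm, then the turn, a rotation vector about the tool's x, y, z in rad, then the finger opening in mm, from 0 to 85.4. In form: [[[tx, ty, tz, rx, ry, rz, gripper], ...]]. A call has exactly 10 rows; each row shifts and turns the commanded pose from where the row before left it, along the tool's axes as they then stand; what a row does not reach is not made up. A row lasts 1/10 s, in which the tool goes at most 50 mm and 8.59 degrees, less where a joint would pass 70% of its speed; a pose out of reach is approached as far as the arm can. A call with a gripper value outside its range is refused whole. The fingers move at their own pace and stop on an object; the grip force is fixed at half the most. Time passes only in rows, so rows that do not move let the fingers close, or fill a call up. It gives the time, the measured TCP pose, the force, the opening and the grip force at its end, in the units of the state.
- ctrl.get_obs(): the state, without advancing time (a new reading comes with each control period).
- ctrl.camera(name): name is "side" or "top" or "wrist"; returns a dict with "frame" (384x512x3 uint8, blue, green, red), "z_map" (384x512 float32, m along the optical axis (not along the pixel's ray), 0 where there is no reading), "fx", "fy", "cx", "cy" (pixels), "k1" (the pictures are not rectified: a ray, as slopes to the right and down, at radius r is drawn at 1 + k1 r^2 times it, then the intrinsics apply), "xyz" and "rotation" of the camera in the world. Camera axes: x right, y down, z forward; pixel columns grow to the right and rows downward; lengths in m; the calibration is good to about 2 mm. A picture is of the moment at which its call begins.
- ctrl.hand_in(): hands the job in; it is judged then, once.
The state is a dict: "time_s": time; "q": joint angles; "dq": joint speeds; "joint_efforts": joint torques, N m; "eef_pos": TCP position; "eef_rot": TCP orientation; "wrist_force": force on the tool from outside, world axes, zero at the start; "torque": the same for the moment, N m; "opening": opening from 0.0 (shut) to 1.0 (fully open); "grasp_force": force on a finger pad.
Only numpy, scipy, OpenCV 4.12 (cv2) and the standard library are available. Lean on these libraries where they do the work, as an engineer would, in place of code of your own. Each camera call takes 0.05 s, during which the arm holds its last target. There are 200 camera calls.

## Task

A lamp arm (grey painted tube) lies on the two rests of a wooden rack, with a ballast weight fixed somewhere inside it that you cannot see. Find by trial lifts where the arm balances, lift it clear of the rests without letting it tip far over, and set it down gently, right side up, on the cork top of the balancing post so that it stays there level on its own when you let go. Leave everything else on the table where it is.

Things in the scene. Friction and masses are not known exactly. Their poses are not given: they have to be found in the camera images.
- lamp_bar: Lamp arm: grey tube 360 mm long (x), 24 wide (y), 30 high (z); narrower brass fitting at +x (to x = 212), black lampholder at -x (to x = -214). Origin: mid-length, on its underside; z up. 0.5 to 0.85 kg. Hidden ballast fixed inside: the balance point lies up to 85 mm either side of the origin along x. Starts on the rack, underside 45 mm above the table.
- rack: Wooden rack fixed to the table: base board 260 x 70 x 10 mm, two upright rests 20 mm long (x), 60 mm wide (y), at x = -120 and +120 mm, rubber tops 45 mm above the table. Origin: centre of the underside; x runs from rest to rest, along the arm lying on it. Between the rests (x -100 to +100 mm) the tube's sides are free to be gripped.
- post_top (a point): Centre of the flat round cork top, 20 mm in diameter, of the balancing post, 120 mm above the table. The post is fixed: stem 12 mm thick on a round foot 90 mm in diameter, 13 mm high; its brass head (17 mm thick) is sprung and sinks 1 mm per 2.5 N, at most 8 mm. The arm stays on it only with its balance point over this top; it may point in any direction.
- square_nut: Bystander: big square steel nut 30 x 30 x 16 mm lying flat. Origin: centre of the underside.
- screwdriver: Bystander: screwdriver, about 200 mm long, lying on the table along its x. Origin: centre of the underside.
- jar: Bystander: clear jar with a brass lid, 68 mm in diameter, 85 mm high. Origin: centre of the underside.
- collar: Bystander: brass ring 56 mm in diameter, 18 mm high. Origin: centre of the underside.
- bowl: Bystander: white bowl 100 mm in diameter, 45 mm high. Origin: centre of the underside.
- parts_tray: Bystander: grey tray 120 x 160 x 35 mm with one divider. Origin: centre of the underside.
- glue_bottle: Bystander: white bottle with a red cap, 44 mm in diameter, 100 mm high. Origin: centre of the underside.
Things that resemble listed ones, but are neither listed nor needed, are in the scene too. What is shaped like the part that bears post_top but orange or pink is not meant.

How it is judged:
By the outcome, as a careful person would: the job done as asked, in the order asked, and still so for the second after the job is handed in, with the robot touching nothing.
It also fails if it takes over 67 s, if anything falls off the work surface, if the arm or the gripper's body presses on something with over 40 N, if the wrist force passes 120 N, or if a joint passes its speed limit or range.

## Working session

There is one attempt and no reset: what is moved stays moved. The work goes in short steps, Python scripts to look and compute and a tool call to move; the robot and the scene stay as the last step left them, time stands still between calls to the robot, and variables do not carry over. Pictures are saved under pics/ and viewed, at most 10 in all, crops included, and the job is handed in when it is done.

Besides the shell and the picture viewer there is one more tool, called after "Emit:" as a command line: name --argument value ..., lists and objects as JSON in quotes. jog_arm: Moves the arm, as the interface text tells. Its arguments: {"type":"object","properties":{"series":{"type":"array"}},"required":["series"]}

```bash
ls; mkdir -p pics
python3 - <<'E'
from bench import ctrl
import cv2,numpy as np,pickle
d={n:ctrl.camera(n) for n in("top","side")}
pickle.dump(d,open('c0.pkl','wb'))
for n,c in d.items():
    cv2.imwrite(f'pics/{n}0.png',cv2.resize(c['frame'],(800,600)))
    print(n,c['fx'],c['cx'],c['cy'],c['k1'],c['xyz'],np.round(c['rotation'],3).tolist())
print(ctrl.get_obs())
E
```

```text
pics
top 452.7926654196402 258.01252980864064 189.39891744829913 -0.12326091463354734 [ 0.37172072 -0.02963543  1.11328767] [0.07, -0.696, 0.712, -0.061]
side 452.9162365184209 253.4588636364792 187.41455842109374 0.01907693110013883 [0.02386614 0.82795171 0.84406909] [0.122, -0.256, 0.856, -0.432]
{'time_s': 0.1, 'q': array([-1.31028506e+00,  1.81457206e-01,  1.60790393e+00, -1.72661065e-05,
        1.35379096e+00, -2.06305292e-01]), 'dq': array([-0.00071175, -0.00324227, -0.0029289 , -0.00083926, -0.00040056,
        0.00229135]), 'joint_efforts': array([ 5.23133403e-04, -4.45874906e+01, -3.52241457e+01, -3.46865554e-04,
        4.10126915e-03, -1.33298028e-05]), 'eef_pos': array([ 0.25865492, -0.51298872,  0.23048158]), 'eef_rot': array([-7.79205095e-04,  9.72883003e-01,  2.31296466e-01, -2.95561834e-05]), 'wrist_force': array([-0.17580785,  0.68979547,  0.14278384]), 'torque': array([-0.03063936, -0.01976846, -0.05158972]), 'grasp_force': 0.0, 'opening': 0.9974364493230636}
```

View pics/top0.png

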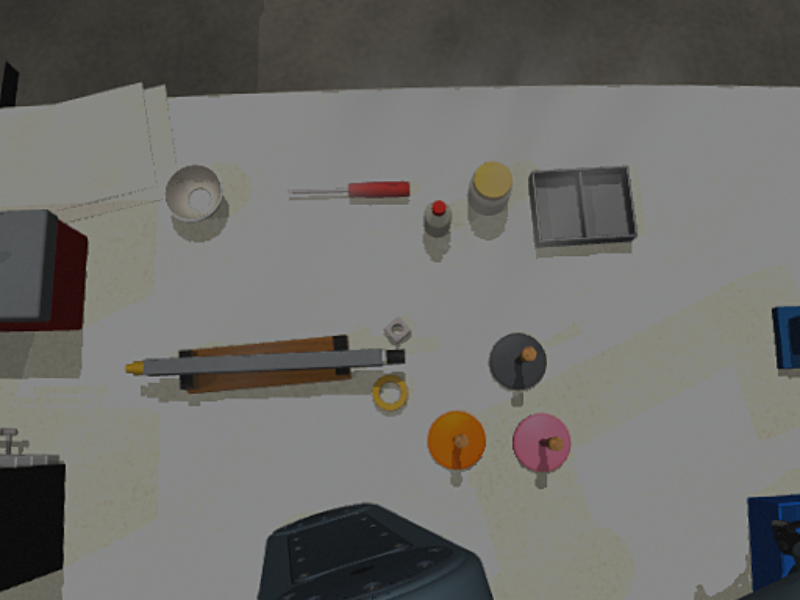

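View pics/side0.png

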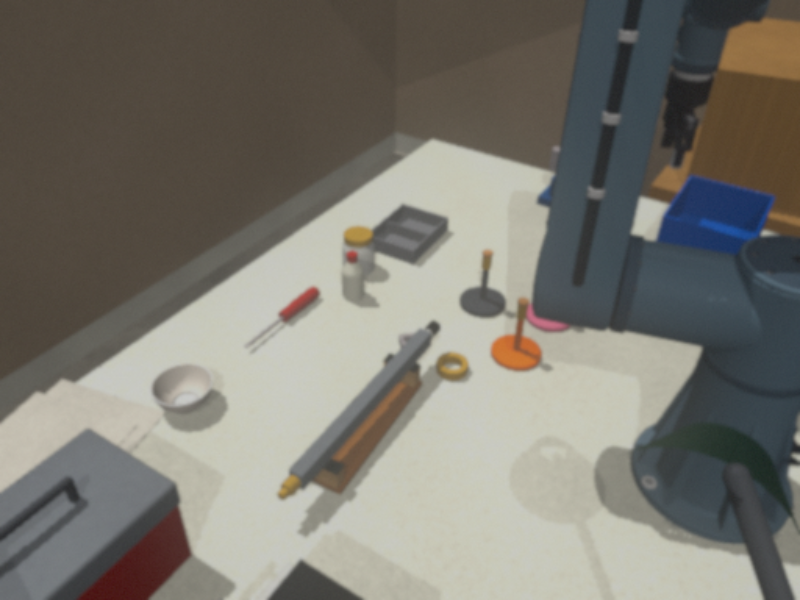

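The bar lies at top-view (800x600) (140..405, 367..357), with the brass end on the left and the black end on the right. Three things could be taken for the post: grey foot (518,360) with cork (528,353), orange (456,440) and pink (541,442). I choose the grey one by the description. I'll measure now and check that choice in a crop.

```bash
cat > h.py <<'E'
import numpy as np,cv2
def cloud(c):
    h,w=c['z_map'].shape; v,u=np.mgrid[:h,:w].astype(float)
    X=(u-c['cx'])/c['fx'];Y=(v-c['cy'])/c['fy'];x,y=X.copy(),Y.copy()
    for _ in range(10):
        s=1+c['k1']*(x*x+y*y);x,y=X/s,Y/s
    z=c['z_map']
    q=c['rotation']
    from scipy.spatial.transform import Rotation as R
    q=np.asarray(q); M=R.from_quat(np.r_[q[1:],q[0]]).as_matrix() if q.size==4 else q
    P=np.stack([x*z,y*z,z],-1)@M.T+c['xyz']; P[z<=0]=np.nan
    return P
E
python3 - <<'E'
import pickle,numpy as np,cv2
from h import cloud
d=pickle.load(open('c0.pkl','rb'))
for n in d:
    c=d[n];P=cloud(c)
    if n=='top':
        PT=P
        for u,v in[(518,375),(528,353),(456,440),(260,362),(390,320),(140,368),(398,357)]:
            print((u,v),np.round(P[int(v*.64),int(u*.64)],4))
        t=P[int(353*.64),int(528*.64)][:2]; b=P[int(362*.64),int(260*.64)][:2]
    # table
    m=(abs(P[...,2])<.02)&(P[...,0]>.3)&(P[...,0]<.6)&(abs(P[...,1])<.3);print(n,'table',np.nanmedian(P[m][:,2]))
    m=(np.hypot(*(P[...,:2]-t).transpose(2,0,1))<.03)&(P[...,2]>.11)&(P[...,2]<.13)
    Q=P[m];print('post',len(Q),Q.mean(0),Q.min(0),Q.max(0))
    m=(abs(P[...,0]-b[0])<.06)&(abs(P[...,1]-b[1])<.26)&(P[...,2]>.048)&(P[...,2]<.085)
    Q=P[m]; T=Q[Q[:,2]>.069]
    vx,vy,x0,y0=cv2.fitLine(T[:,:2].astype(np.float32),cv2.DIST_HUBER,0,.001,.001).ravel()
    D=np.array([vx,vy])*np.sign(vy);s=(Q[:,:2]-[x0,y0])@D;e=(T[:,:2]-[x0,y0])@np.array([-D[1],D[0]])
    st=(T[:,:2]-[x0,y0])@D
    print('bar dir',D,'ends',s.min(),s.max(),'tubetop',st.min(),st.max(),'width',np.percentile(e,[1,50,99]),'ztop',np.median(T[:,2]))
    o=np.array([x0,y0])+D*(s.min()+s.max()+.002)/2;print('origin',o,'from tube',np.array([x0,y0])+D*(st.min()+st.max())/2)
im=d['top']['frame'][200:310,270:390];cv2.imwrite('pics/crop.png',cv2.resize(im,None,fx=5,fy=5))
E
```

```text
(518, 375) [ 0.45   -0.1927  0.0115]
(528, 353) [ 0.4746 -0.191   0.1234]
(456, 440) [ 0.3559 -0.0862  0.1185]
(260, 362) [0.4744 0.1961 0.076 ]
(390, 320) [ 0.5452  0.0054 -0.0007]
(140, 368) [0.4684 0.3819 0.0707]
(398, 357) [ 0.478  -0.0074  0.0688]
top table 0.0009612282679032358
post 67 [ 0.47245158 -0.19381318  0.11997136] [ 0.46365697 -0.20315212  0.11608378] [ 0.48172042 -0.18440834  0.12469556]
bar dir [-0.02332638  0.9997279 ] ends -0.20793767206389402 0.219633871170386 tubetop -0.20764096780675614 0.21554797155903857 width [-1.21255423e-02 -6.81062130e-05  1.18336001e-02] ztop 0.07502965393255234
origin [0.47342011 0.1953851 ] from tube [0.47348763 0.19249129]
side table -0.0005065959878031157
post 32 [ 0.47268962 -0.19264676  0.11767172] [ 0.46493172 -0.20158149  0.11035483] [ 0.48372568 -0.18264125  0.12481049]
bar dir [-0.02516679  0.99968326] ends -0.23824601348692867 0.1895840781633059 tubetop -0.23292437275541658 0.17641608439298143 width [-1.28864901e-02 -2.40139521e-05  1.12512031e-02] ztop 0.07366755405442998
origin [0.47408447 0.19487956] from tube [0.47420837 0.18995795]
```

View pics/crop.png

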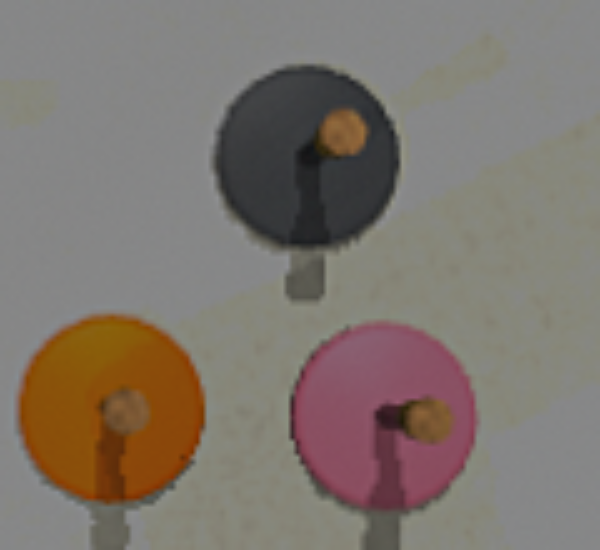

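The grey-footed post is confirmed in the crop (foot centre (307,155), cork (342,132)); the other two are orange and pink. The post top is at (0.4726, -0.1932). The bar origin is at about (0.4737, 0.1945), with +x (brass) along (-0.024, 1). I'll turn first, while rising a little.

Emit:
jog_arm --series '[[[0, 0, -5, 0, 0, -0.141, 85], [0, 0, -5, 0, 0, -0.141, 85], [0, 0, -5, 0, 0, -0.141, 85], [0, 0, -5, 0, 0, -0.141, 85], [0, 0, 0, 0, 0, -0.141, 85], [0, 0, 0, 0, 0, -0.141, 85], [0, 0, 0, 0, 0, -0.141, 85], [0, 0, 0, 0, 0, -0.141, 85], [0, 0, 0, 0, 0, 0, 85], [0, 0, 0, 0, 0, 0, 85]]]'

```text
time_s: 1.1
eef_pos: [0.2587, -0.5133, 0.251]
eef_rot: [-0.0, 0.7, 0.714, 0.0]
wrist_force: [-0.3, -0.3, 0.7]
opening: 0.994
grasp_force: 0.0
```

Emit:
jog_arm --series '[[[35, 9.5, 0, 0, 0, 0, 85], [35, 9.5, 0, 0, 0, 0, 85], [35, 9.5, 0, 0, 0, 0, 85], [35, 9.5, 0, 0, 0, 0, 85], [35, 9.5, 0, 0, 0, 0, 85], [35, 9.5, 0, 0, 0, 0, 85], [35, 9.5, 0, 0, 0, 0, 85], [35, 9.5, 0, 0, 0, 0, 85], [35, 9.5, 0, 0, 0, 0, 85], [35, 9.5, 0, 0, 0, 0, 85]]]'

```text
time_s: 2.1
eef_pos: [0.3454, -0.1599, 0.2514]
eef_rot: [0.0, 0.7, 0.714, 0.0]
wrist_force: [0.3, 0.2, 0.4]
opening: 0.994
grasp_force: 0.0
```

Emit:
jog_arm --series '[[[35, 13, 0, 0, 0, 0, 85], [35, 13, 0, 0, 0, 0, 85], [35, 13, 0, 0, 0, 0, 85], [35, 13, 0, 0, 0, 0, 85], [35, 13, 0, 0, 0, 0, 85], [35, 13, 0, 0, 0, 0, 85], [35, 13, 0, 0, 0, 0, 85], [35, 13, 0, 0, 0, 0, 85], [35, 13, 0, 0, 0, 0, 85], [35, 13, 0, 0, 0, 0, 85]]]'

```text
time_s: 3.1
eef_pos: [0.4671, 0.1934, 0.2513]
eef_rot: [0.0, 0.7, 0.714, 0.0]
wrist_force: [0.8, -0.3, -0.1]
opening: 0.995
grasp_force: 0.0
```

```bash
cat >> h.py <<'E'
from scipy.spatial.transform import Rotation as R
def delta(o,t,d=(-.024,1)):
    q=o['eef_rot'];M=R.from_quat(np.r_[q[1:],q[0]]).as_matrix()
    print('t',round(o['time_s'],2),'pos',np.round(o['eef_pos'],4),'F',np.round(o['wrist_force'],2),'T',np.round(o['torque'],3),'open',round(o['opening'],3),'g',round(o['grasp_force'],1))
    print('tool shift mm',np.round(M.T@(np.array(t)-o['eef_pos'])*1000,1))
    d=np.r_[d,0]/np.hypot(*d); Z=np.array([0,0,-1.]);T=np.c_[d,np.cross(Z,d),Z]
    print('tool turn',np.round(R.from_matrix(M.T@T).as_rotvec(),3))
E
python3 - <<'E'
from bench import ctrl
from h import *
delta(ctrl.get_obs(),(.4737,.1945,.100))
E
```

```text
t 3.1 pos [0.4671 0.1934 0.2513] F [ 0.84 -0.32 -0.06] T [-0.053  0.002 -0.016] open 0.995 g 0.0
tool shift mm [  0.9   6.5 151.3]
tool turn [ 0.     0.    -0.003]
```

Emit:
jog_arm --series '[[[1, 6.5, 25, 0, 0, -0.003, 85], [0, 0, 30, 0, 0, 0, 85], [0, 0, 30, 0, 0, 0, 85], [0, 0, 30, 0, 0, 0, 85], [0, 0, 30, 0, 0, 0, 85], [0, 0, 20, 0, 0, 0, 85], [0, 0, 15, 0, 0, 0, 85], [0, 0, 12, 0, 0, 0, 85], [0, 0, 8, 0, 0, 0, 85], [0, 0, 4, 0, 0, 0, 60]]]'

```text
time_s: 4.1
eef_pos: [0.4733, 0.1928, 0.0468]
eef_rot: [-0.0, 0.698, 0.716, -0.0]
wrist_force: [0.5, -0.6, -0.1]
opening: 0.85
grasp_force: 0.0
```

Emit:
jog_arm --series '[[[0, 0, 0, 0, 0, 0, 35], [0, 0, 0, 0, 0, 0, 30], [0, 0, 0, 0, 0, 0, 15], [0, 0, 0, 0, 0, 0, 15], [0, 0, 0, 0, 0, 0, 15], [0, 0, 0, 0, 0, 0, 15], [0, 0, 0, 0, 0, 0, 15], [0, 0, 0, 0, 0, 0, 15], [0, 0, 0, 0, 0, 0, 15], [0, 0, 0, 0, 0, 0, 15]]]'

```text
time_s: 5.1
eef_pos: [0.475, 0.1931, 0.0486]
eef_rot: [0.001, 0.698, 0.717, 0.001]
wrist_force: [2.0, 0.1, 7.0]
opening: 0.264
grasp_force: 59.7
```

Run:
```python
from bench import ctrl
from h import *
delta(ctrl.get_obs(),(.4737,.1945,.047))
```

```text
t 5.1 pos [0.475  0.1931 0.0486] F [1.99 0.14 6.98] T [-0.083 -0.318 -0.014] open 0.264 g 59.7
tool shift mm [ 1.5 -1.3  1.6]
tool turn [ 0.003 -0.     0.003]
```

Emit:
jog_arm --series '[[[0, 0, -1, 0, 0, 0, 15], [0, 0, -1, 0, 0, 0, 15], [0, 0, -1, 0, 0, 0, 15], [0, 0, -1, 0, 0, 0, 15], [0, 0, -1, 0, 0, 0, 15], [0, 0, -1, 0, 0, 0, 15], [0, 0, -1, 0, 0, 0, 15], [0, 0, -1, 0, 0, 0, 15], [0, 0, 0, 0, 0, 0, 15], [0, 0, 0, 0, 0, 0, 15]]]'

```text
time_s: 6.1
eef_pos: [0.4734, 0.1929, 0.0554]
eef_rot: [0.0, 0.697, 0.717, 0.0]
wrist_force: [0.2, 0.6, -6.0]
opening: 0.269
grasp_force: 59.0
```

```bash
cat >> h.py <<'E'
def bar(cam,yc,xc=.4737,zlo=.06,zhi=.2,half=.27):
    P=cloud(cam);m=(abs(P[...,0]-xc)<.02)&(abs(P[...,1]-yc)<half)&(P[...,2]>zlo)&(P[...,2]<zhi)
    Q=P[m];a=np.linspace(Q[:,1].min(),Q[:,1].max(),13)
    print('y-range',Q[:,1].min(),Q[:,1].max())
    for l,h in zip(a,a[1:]):
        S=Q[(Q[:,1]>=l)&(Q[:,1]<h)]; print('%.3f n%d x%.4f z%.4f'%((l+h)/2,len(S),*np.median(S[:,[0,2]],0)),end='; ')
    print()
E
python3 - <<'E'
from bench import ctrl
from h import *
delta(ctrl.get_obs(),(.4737,.1945,.047))
c=ctrl.camera('side');bar(c,.195)
cv2.imwrite('pics/s1.png',cv2.resize(c['frame'][150:340,130:330],None,fx=3,fy=3))
E
```

```text
t 6.1 pos [0.4734 0.1929 0.0554] F [ 0.2   0.56 -6.04] T [-0.2   -0.018  0.008] open 0.269 g 59.0
tool shift mm [1.6 0.3 8.4]
tool turn [ 0.    -0.     0.003]
y-range -0.01635388692561568 0.4070610198872736
0.001 n71 x0.4718 z0.0745; 0.037 n114 x0.4704 z0.0804; 0.072 n127 x0.4691 z0.0801; 0.107 n65 x0.4690 z0.0808; 0.142 n24 x0.4653 z0.0804; 0.178 n71 x0.4833 z0.0851; 0.213 n502 x0.4711 z0.1232; 0.248 n166 x0.4648 z0.0796; 0.284 n181 x0.4645 z0.0796; 0.319 n193 x0.4625 z0.0795; 0.354 n210 x0.4622 z0.0798; 0.389 n187 x0.4633 z0.0727;
```

View pics/s1.png

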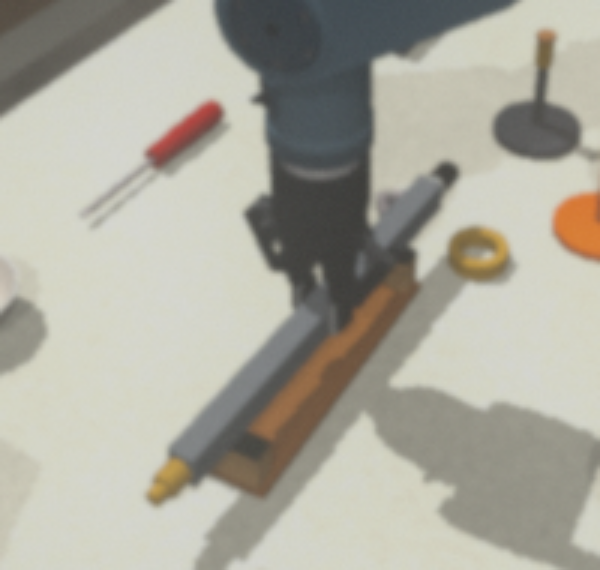

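The bar is level and clear of both rests, with nothing slipping yet. I'll average the wrist readings to get the offset.

```bash
cat >> h.py <<'E'
def avg(ctrl,n=16):
    r=[]
    for _ in range(n):
        ctrl.camera('wrist');o=ctrl.get_obs();r.append(np.r_[o['wrist_force'],o['torque']])
    r=np.array(r);m=r.mean(0);print('mean',m.round(3),'sd',r.std(0).round(3),'dy',(m[3]/m[2]).round(4),'dy-corr',((m[3]-.16*m[1])/m[2]).round(4))
E
python3 - <<'E'
from bench import ctrl
from h import *
avg(ctrl)
delta(ctrl.get_obs(),(.4737,.1945,.047))
E
```

```text
mean [-7.00e-02 -1.30e-01 -6.72e+00 -1.86e-01 -1.00e-03 -5.00e-03] sd [0.498 0.49  0.49  0.029 0.023 0.039] dy 0.0276 dy-corr 0.0245
t 6.95 pos [0.4734 0.1929 0.0553] F [-0.49  0.76 -6.52] T [-0.226  0.011 -0.034] open 0.269 g 59.0
tool shift mm [1.6 0.4 8.3]
tool turn [-0.     0.     0.003]
```

Net lateral force is about 0, so the balance point is about 27.5 mm towards brass. I'll set the bar down, shift and regrip.

Emit:
jog_arm --series '[[[0, 0, 2, 0, 0, 0, 15], [0, 0, 2, 0, 0, 0, 15], [0, 0, 1, 0, 0, 0, 15], [0, 0, 1, 0, 0, 0, 15], [0, 0, 1, 0, 0, 0, 15], [0, 0, 0.5, 0, 0, 0, 15], [0, 0, 0, 0, 0, 0, 15], [0, 0, 0, 0, 0, 0, 30], [0, 0, 0, 0, 0, 0, 45], [0, 0, 0, 0, 0, 0, 55]]]'

```text
time_s: 7.95
eef_pos: [0.4742, 0.193, 0.0483]
eef_rot: [0.0, 0.698, 0.717, 0.001]
wrist_force: [0.6, 0.4, -0.0]
opening: 0.638
grasp_force: 0.0
```

Emit:
jog_arm --series '[[[0, 0, 0, 0, 0, 0, 55], [0, 0, 0, 0, 0, 0, 55], [9, 0, 0, 0, 0, 0, 55], [9, 0, 0, 0, 0, 0, 55], [9.5, 0, 0, 0, 0, 0, 55], [0, 0, 0, 0, 0, 0, 55], [0, 0, 0, 0, 0, 0, 40], [0, 0, 0, 0, 0, 0, 32], [0, 0, 0, 0, 0, 0, 28], [0, 0, 0, 0, 0, 0, 15]]]'

```text
time_s: 8.95
eef_pos: [0.4729, 0.2202, 0.048]
eef_rot: [0.0, 0.698, 0.716, 0.0]
wrist_force: [0.1, -0.2, 3.0]
opening: 0.264
grasp_force: 60.1
```

Emit:
jog_arm --series '[[[0, 0, 0, 0, 0, 0, 15], [0, 0, 0, 0, 0, 0, 15], [0, 0, 0, 0, 0, 0, 15], [0, 0, 0, 0, 0, 0, 15], [0, 0, -2, 0, 0, 0, 15], [0, 0, -2, 0, 0, 0, 15], [0, 0, -2, 0, 0, 0, 15], [0, 0, -2, 0, 0, 0, 15], [0, 0, -2, 0, 0, 0, 15], [0, 0, 0, 0, 0, 0, 15]]]'

```text
time_s: 9.95
eef_pos: [0.4728, 0.2204, 0.0581]
eef_rot: [0.0, 0.697, 0.717, 0.0]
wrist_force: [-0.0, 1.0, -6.5]
opening: 0.267
grasp_force: 59.1
```

Run:
```python
from bench import ctrl
from h import *
avg(ctrl)
delta(ctrl.get_obs(),(.4737,.1945,.047))
bar(ctrl.camera('side'),.195)
```

```text
mean [-0.08  -0.156 -6.552  0.008  0.014  0.013] sd [0.558 0.462 0.469 0.032 0.029 0.02 ] dy -0.0012 dy-corr -0.005
t 10.75 pos [0.4726 0.2204 0.0578] F [-0.3  -0.26 -6.39] T [-0.007  0.033  0.029] open 0.268 g 59.1
tool shift mm [-25.9   0.4  10.8]
tool turn [-0.    -0.     0.003]
y-range -0.018741798231514673 0.4072000517367671
-0.001 n68 x0.4716 z0.0781; 0.035 n115 x0.4692 z0.0826; 0.070 n126 x0.4686 z0.0828; 0.105 n138 x0.4674 z0.0827; 0.141 n58 x0.4685 z0.0834; 0.176 n21 x0.4659 z0.0833; 0.212 n157 x0.4802 z0.0887; 0.247 n439 x0.4691 z0.1135; 0.283 n187 x0.4634 z0.0830; 0.318 n208 x0.4618 z0.0830; 0.354 n225 x0.4611 z0.0830; 0.389 n189 x0.4631 z0.0763;
```

The offset is now about 1 mm or less and the bar is level. I'll lift it high and carry it to the post.

Emit:
jog_arm --series '[[[0, 0, -5, 0, 0, 0, 15], [0, 0, -12, 0, 0, 0, 15], [0, 0, -15, 0, 0, 0, 15], [0, 0, -15, 0, 0, 0, 15], [0, 0, -15, 0, 0, 0, 15], [0, 0, -15, 0, 0, 0, 15], [0, 0, -15, 0, 0, 0, 15], [0, 0, -15, 0, 0, 0, 15], [0, 0, -10, 0, 0, 0, 15], [0, 0, -5, 0, 0, 0, 15]]]'

```text
time_s: 11.8
eef_pos: [0.4733, 0.2205, 0.1816]
eef_rot: [0.001, 0.697, 0.717, 0.001]
wrist_force: [0.0, -0.1, -7.0]
opening: 0.268
grasp_force: 59.4
```

Run:
```python
from bench import ctrl
from h import *
avg(ctrl)
delta(ctrl.get_obs(),(.4726,-.1932,.140))
```

```text
mean [-1.270e-01 -5.800e-02 -6.726e+00 -6.000e-03  8.000e-03 -3.000e-03] sd [0.54  0.463 0.512 0.025 0.033 0.021] dy 0.001 dy-corr -0.0004
t 12.6 pos [0.4726 0.2204 0.1797] F [-0.34  0.24 -7.16] T [0.034 0.025 0.   ] open 0.273 g 59.4
tool shift mm [-413.4  -11.2   39.7]
tool turn [-0.     0.     0.003]
```

Emit:
jog_arm --series '[[[-8, 0, 0, 0, 0, 0, 15], [-16, -0.5, 0, 0, 0, 0, 15], [-22, -0.5, 0, 0, 0, 0, 15], [-25, -0.5, 0, 0, 0, 0, 15], [-25, -0.5, 0, 0, 0, 0, 15], [-25, -0.5, 0, 0, 0, 0, 15], [-25, -0.5, 0, 0, 0, 0, 15], [-25, -1, 0, 0, 0, 0, 15], [-25, -1, 0, 0, 0, 0, 15], [-25, -1, 0, 0, 0, 0, 15]]]'

```text
time_s: 13.6
eef_pos: [0.4724, -0.0022, 0.18]
eef_rot: [0.0, 0.698, 0.717, -0.0]
wrist_force: [1.0, -1.2, -6.7]
opening: 0.268
grasp_force: 59.3
```

Emit:
jog_arm --series '[[[-25, -0.5, 0, 0, 0, 0, 15], [-25, -0.5, 0, 0, 0, 0, 15], [-25, -0.5, 0, 0, 0, 0, 15], [-25, -0.5, 0, 0, 0, 0, 15], [-25, -0.5, 0, 0, 0, 0, 15], [-25, -1, 0, 0, 0, 0, 15], [-22, -1, 0, 0, 0, 0, 15], [-14, -1, 0, 0, 0, 0, 15], [-6, 0, 0, 0, 0, 0, 15], [0, 0, 0, 0, 0, 0, 15]]]'

```text
time_s: 14.6
eef_pos: [0.4721, -0.1932, 0.1797]
eef_rot: [-0.0, 0.698, 0.716, 0.0]
wrist_force: [0.7, 1.1, -7.2]
opening: 0.273
grasp_force: 59.3
```

Run:
```python
from bench import ctrl
from h import *
avg(ctrl,10)
delta(ctrl.get_obs(),(.4726,-.1932,.140))
for n in('side','top'):
    c=ctrl.camera(n);bar(c,-.22,.47,.15,.26,.25)
    if n=='side': cv2.imwrite('pics/s2.png',cv2.resize(c['frame'][80:280,200:440],None,fx=3,fy=3))
```

```text
mean [-1.090e-01  1.420e-01 -7.018e+00  3.000e-03 -6.000e-03 -5.000e-03] sd [0.389 0.534 0.556 0.018 0.039 0.024] dy -0.0005 dy-corr 0.0028
t 15.1 pos [ 0.4724 -0.1925  0.1798] F [-0.1  -0.58 -6.71] T [ 0.029 -0.052  0.009] open 0.27 g 59.3
tool shift mm [-0.7  0.2 39.8]
tool turn [ 0.    -0.     0.004]
y-range -0.43038783253868607 -0.0034696009260924976
-0.413 n32 x0.4711 z0.1984; -0.377 n71 x0.4683 z0.2041; -0.341 n33 x0.4697 z0.2047; -0.306 n14 x0.4791 z0.2058; -0.270 n27 x0.4687 z0.2054; -0.235 n13 x0.4619 z0.2039; -0.199 n162 x0.4729 z0.2094; -0.164 n171 x0.4614 z0.2064; -0.128 n103 x0.4588 z0.2037; -0.092 n116 x0.4592 z0.2045; -0.057 n123 x0.4597 z0.2043; -0.021 n112 x0.4622 z0.1968; 
y-range -0.4310501762782997 -0.007925140715925209
-0.413 n164 x0.4757 z0.2013; -0.378 n157 x0.4722 z0.2069; -0.343 n0 xnan znan; -0.308 n0 xnan znan; -0.272 n0 xnan znan; -0.237 n0 xnan znan; -0.202 n1 x0.4509 z0.1921; -0.167 n67 x0.4600 z0.2062; -0.131 n78 x0.4695 z0.2071; -0.096 n231 x0.4659 z0.2070; -0.061 n225 x0.4647 z0.2070; -0.026 n176 x0.4640 z0.2006;
  return _methods._mean(a, axis=axis, dtype=dtype,
  ret = um.true_divide(
```

View pics/s2.png

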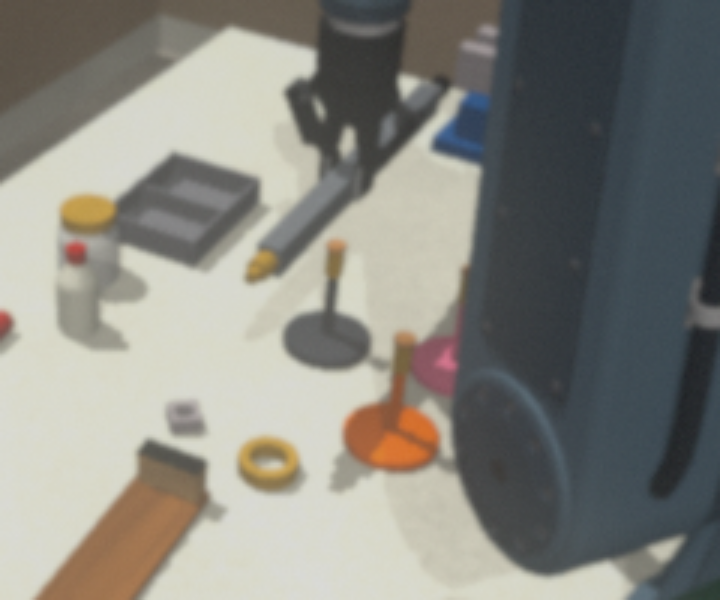

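The picture shows the bar held level at crop (250..450, 270..80), directly over the grey-foot post (cork at (337,245)). Now I'll lower it.

Emit:
jog_arm --series '[[[0, 0, 5, 0, 0, 0, 15], [0, 0, 8, 0, 0, 0, 15], [0, 0, 9, 0, 0, 0, 15], [0, 0, 9, 0, 0, 0, 15], [0, 0, 8, 0, 0, 0, 15], [0, 0, 6, 0, 0, 0, 15], [0, 0, 4, 0, 0, 0, 15], [0, 0, 3, 0, 0, 0, 15], [0, 0, 2, 0, 0, 0, 15], [0, 0, 0, 0, 0, 0, 15]]]'

```text
time_s: 16.2
eef_pos: [0.4723, -0.1928, 0.1257]
eef_rot: [0.0, 0.697, 0.717, -0.0]
wrist_force: [0.6, -0.1, -7.3]
opening: 0.267
grasp_force: 59.4
```

Emit:
jog_arm --series '[[[0, 0, 0.5, 0, 0, 0, 15], [0, 0, 0.5, 0, 0, 0, 15], [0, 0, 0.5, 0, 0, 0, 15], [0, 0, 0.5, 0, 0, 0, 15], [0, 0, 0.5, 0, 0, 0, 15], [0, 0, 0.5, 0, 0, 0, 15], [0, 0, 0, 0, 0, 0, 15], [0, 0, 0, 0, 0, 0, 15], [0, 0, 0, 0, 0, 0, 15], [0, 0, 0, 0, 0, 0, 15]]]'

```text
time_s: 17.2
eef_pos: [0.4723, -0.1928, 0.1228]
eef_rot: [0.0, 0.697, 0.717, 0.0]
wrist_force: [0.9, 0.4, -7.1]
opening: 0.266
grasp_force: 59.4
```

Run:
```python
from bench import ctrl
from h import *
avg(ctrl,10)
delta(ctrl.get_obs(),(.4726,-.1932,.1206))
```

```text
mean [-1.280e-01  4.800e-02 -6.423e+00  2.000e-03  2.700e-02  1.000e-03] sd [0.412 0.455 0.475 0.021 0.026 0.025] dy -0.0003 dy-corr 0.0009
t 17.7 pos [ 0.4723 -0.1928  0.1228] F [-0.12  0.21 -7.23] T [0.004 0.061 0.049] open 0.272 g 59.4
tool shift mm [-0.4  0.3  2.2]
tool turn [0.    0.    0.003]
```

Contact is just beginning. I'll go 3 mm further.

Emit:
jog_arm --series '[[[0, 0, 0.5, 0, 0, 0, 15], [0, 0, 0.5, 0, 0, 0, 15], [0, 0, 0.5, 0, 0, 0, 15], [0, 0, 0.5, 0, 0, 0, 15], [0, 0, 0.5, 0, 0, 0, 15], [0, 0, 0.5, 0, 0, 0, 15], [0, 0, 0, 0, 0, 0, 15], [0, 0, 0, 0, 0, 0, 15], [0, 0, 0, 0, 0, 0, 15], [0, 0, 0, 0, 0, 0, 15]]]'

```text
time_s: 18.7
eef_pos: [0.4724, -0.1929, 0.12]
eef_rot: [0.0, 0.697, 0.717, 0.0]
wrist_force: [-2.0, 1.6, 1.1]
opening: 0.267
grasp_force: 60.1
```

Run:
```python
from bench import ctrl
from h import *
avg(ctrl,10)
delta(ctrl.get_obs(),(.4726,-.1932,.1206))
```

```text
mean [-1.833  1.369  0.817  0.203  0.322  0.007] sd [0.464 0.346 0.508 0.041 0.029 0.031] dy 0.2491 dy-corr -0.0192
t 19.2 pos [ 0.4724 -0.1929  0.1198] F [-1.43  1.86  0.46] T [0.138 0.292 0.052] open 0.273 g 60.1
tool shift mm [-0.4  0.2 -0.8]
tool turn [0.    0.    0.003]
```

The weight is now on the post. I'll ease up 0.3 mm and open gently by a small amount.

Emit:
jog_arm --series '[[[0, 0, -0.3, 0, 0, 0, 15], [0, 0, 0, 0, 0, 0, 15], [0, 0, 0, 0, 0, 0, 24], [0, 0, 0, 0, 0, 0, 25], [0, 0, 0, 0, 0, 0, 26], [0, 0, 0, 0, 0, 0, 27], [0, 0, 0, 0, 0, 0, 28], [0, 0, 0, 0, 0, 0, 29], [0, 0, 0, 0, 0, 0, 30], [0, 0, 0, 0, 0, 0, 30]]]'

```text
time_s: 20.2
eef_pos: [0.4723, -0.1928, 0.1201]
eef_rot: [0.0, 0.697, 0.717, -0.0]
wrist_force: [-0.4, 0.2, -0.6]
opening: 0.352
grasp_force: 0.0
```

Run:
```python
from bench import ctrl
from h import *
avg(ctrl,8)
delta(ctrl.get_obs(),(.4726,-.1932,.1206))
for n in('side','top'): bar(ctrl.camera(n),-.22,.47,.125,.18,.25)
```

```text
mean [-0.305 -0.095 -0.357 -0.002  0.004 -0.   ] sd [0.737 0.474 0.375 0.021 0.038 0.017] dy 0.0061 dy-corr -0.0366
t 20.6 pos [ 0.4723 -0.1928  0.1201] F [ 0.49 -0.35 -0.41] T [-0.014  0.029 -0.004] open 0.355 g 0.0
tool shift mm [-0.4  0.3 -0.5]
tool turn [-0.     0.     0.003]
y-range -0.4351481826700423 -0.004580801318064154
-0.417 n29 x0.4712 z0.1394; -0.381 n55 x0.4693 z0.1453; -0.345 n52 x0.4717 z0.1452; -0.310 n4 x0.4762 z0.1454; -0.274 n29 x0.4651 z0.1450; -0.238 n8 x0.4778 z0.1459; -0.202 n104 x0.4746 z0.1462; -0.166 n117 x0.4642 z0.1453; -0.130 n90 x0.4633 z0.1447; -0.094 n94 x0.4623 z0.1450; -0.058 n101 x0.4619 z0.1447; -0.023 n106 x0.4630 z0.1373; 
y-range -0.4310651902965476 -0.008527659709995437
-0.413 n149 x0.4748 z0.1420; -0.378 n173 x0.4733 z0.1477; -0.343 n11 x0.4652 z0.1473; -0.308 n0 xnan znan; -0.273 n0 xnan znan; -0.237 n0 xnan znan; -0.202 n0 xnan znan; -0.167 n56 x0.4597 z0.1464; -0.132 n61 x0.4713 z0.1472; -0.097 n202 x0.4657 z0.1471; -0.061 n193 x0.4645 z0.1471; -0.026 n157 x0.4637 z0.1410;
  return _methods._mean(a, axis=axis, dtype=dtype,
  ret = um.true_divide(
```

The bar stands level on its own. I'll open wider and retreat upward.

Emit:
jog_arm --series '[[[0, 0, 0, 0, 0, 0, 35], [0, 0, 0, 0, 0, 0, 40], [0, 0, 0, 0, 0, 0, 50], [0, 0, 0, 0, 0, 0, 60], [0, 0, 0, 0, 0, 0, 60], [0, 0, -3, 0, 0, 0, 60], [0, 0, -6, 0, 0, 0, 60], [0, 0, -10, 0, 0, 0, 60], [0, 0, -15, 0, 0, 0, 60], [0, 0, -20, 0, 0, 0, 60]]]'

```text
time_s: 21.7
eef_pos: [0.472, -0.1926, 0.1748]
eef_rot: [-0.0, 0.697, 0.717, -0.0]
wrist_force: [0.9, 0.8, -1.0]
opening: 0.702
grasp_force: 0.0
```

Emit:
jog_arm --series '[[[0, 0, -20, 0, 0, 0, 60], [0, 0, -20, 0, 0, 0, 60], [0, 0, -20, 0, 0, 0, 60], [0, 0, -20, 0, 0, 0, 60], [0, 0, -10, 0, 0, 0, 60], [0, 0, -5, 0, 0, 0, 60], [0, 0, 0, 0, 0, 0, 60], [0, 0, 0, 0, 0, 0, 60], [0, 0, 0, 0, 0, 0, 60], [0, 0, 0, 0, 0, 0, 60]]]'

```text
time_s: 22.7
eef_pos: [0.472, -0.1926, 0.2682]
eef_rot: [-0.001, 0.697, 0.717, -0.0]
wrist_force: [-0.4, -0.3, -0.7]
opening: 0.702
grasp_force: 0.0
```

```bash
python3 - <<'E' 2>/dev/null
from bench import ctrl
from h import *
delta(ctrl.get_obs(),(.4726,-.1932,.1206))
c=ctrl.camera('side');bar(c,-.22,.47,.125,.18,.25)
bar(ctrl.camera('top'),-.22,.47,.125,.18,.25)
cv2.imwrite('pics/s3.png',cv2.resize(c['frame'],(800,600)))
E
```

```text
t 22.7 pos [ 0.472  -0.1926  0.2682] F [-0.43 -0.3  -0.66] T [ 0.017  0.023 -0.019] open 0.702 g 0.0
tool shift mm [ -0.8   0.8 147.6]
tool turn [-0.001 -0.001  0.003]
y-range -0.43228159957405654 -0.00399637706518674
-0.414 n32 x0.4700 z0.1400; -0.379 n66 x0.4698 z0.1446; -0.343 n62 x0.4691 z0.1446; -0.307 n72 x0.4680 z0.1454; -0.272 n69 x0.4661 z0.1453; -0.236 n74 x0.4653 z0.1452; -0.200 n82 x0.4656 z0.1448; -0.165 n95 x0.4637 z0.1451; -0.129 n88 x0.4623 z0.1456; -0.093 n98 x0.4620 z0.1450; -0.058 n108 x0.4605 z0.1451; -0.022 n100 x0.4630 z0.1380; 
y-range -0.3213849293018836 -0.008593242247311592
-0.308 n42 x0.4626 z0.1473; -0.282 n7 x0.4612 z0.1442; -0.256 n0 xnan znan; -0.230 n0 xnan znan; -0.204 n116 x0.4675 z0.1470; -0.178 n45 x0.4613 z0.1473; -0.152 n1 x0.4777 z0.1467; -0.126 n105 x0.4691 z0.1475; -0.100 n143 x0.4657 z0.1470; -0.074 n144 x0.4653 z0.1472; -0.048 n146 x0.4647 z0.1468; -0.022 n108 x0.4637 z0.1399;
```

View pics/s3.png

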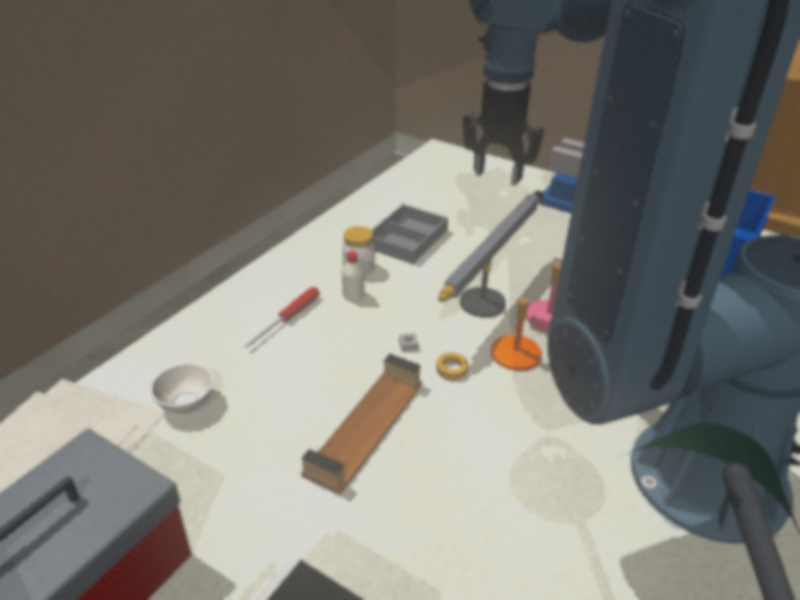

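The arm rests level on the grey-foot post (445..540, 295..195), the gripper is clear above it, and the bystanders haven't moved. I'll hand in.

```bash
python3 -c "
from bench import ctrl
print(ctrl.hand_in())"
```

```text
the job is handed in; nothing more can be done
None
```

The lamp arm balances level on the grey-footed post, about 26 mm from its origin towards the brass end. The gripper is clear, the other items look unmoved in the camera view, and I handed the job in at about 23 s.

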